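Lock the lens collar, then hold the sprung shutter half open

ROBOT

A 6-joint arm with a two-finger parallel gripper is mounted at the origin on the work surface. World frame = base frame: x ahead of the robot, y to its left, z up, the work surface at z = 0. Lengths are in m, angles in degrees, forces in N, time in s.
With the tool pointing down it reaches from about 0.325 to 0.925 m from the base axis. Payload 3.1 kg.
Tool frame: the origin (TCP) lies between the finger pads; the fingertips stand 19 mm ahead of it and the grasp point (between the pads) is the TCP (ctrl.tcp_to_tips is the distance from the TCP to the fingertips, in m); z points along the fingers, y is the direction in which the jaws open and shut (so a half turn about z gives the same grasp; the last joint's range is limited). The gripper opens to 85 mm and grips with 20 to 120 N. Pads are 22 mm wide; open, the fingers measure 114 mm over their backs; the gripper's body (76 mm by 85 mm) begins 54 mm behind the grasp point. The pads swing forward as they close: fully open they stand 13 mm farther back than shut.
Start: joints at [-83.606, 12.427, 92.441, -0, 75.132, -6.429], TCP at [0.139, -0.609, 0.25] pointing down, gripper open.
Joint ranges: [-157.48, 157.48], [-44.54, 120.13], [17.64, 146.25], [-64.5, 244.5], [7.68, 150.69], [-147.95, 147.95]. Speed limits (degrees/s): [159.86, 159.86, 180, 180, 180, 180].

INTERFACE

Orientations are given as a 3x3 rotation matrix whose columns are the frame's x, y, z axes.
In Python, from bench import ctrl gives the robot as it stands. The module is installed in compiled form; this text tells all that it offers.
- The arm moves only by the tool drive_tool, never from a script. Its argument "motion" is a list of rows, each a list of 3 entries, a list of its own where there are three numbers: the shift along the tool's x, y, z normalised to -1 to 1, where 1 is 0.025 m, then the turn about the tool's z normalised to -1 to 1, where 1 is 6 degrees, then the closure, from -1 (fully open) to 1 (shut). In form: [[[x, y, z], twist, grip], ...]. A call has exactly 5 rows; each row shifts and turns the commanded pose from where the row before left it, along the tool's axes as they then stand; what a row does not reach is not made up. A row lasts 1/12 s, in which the tool goes at most 41.7 mm and 7.16 degrees, less where a joint would pass 70% of its speed; a pose out of reach is approached as far as the arm can. A call with a number of a shift or a turn outside -1 to 1 is refused whole. A call with a gripper value outside its range is refused whole. The fingers move at their own pace and stop on an object; "grip_force" is the grip in N (left out, the last holds). Time passes only in rows, so rows that do not move let the fingers close, or fill a call up. It gives the time, the measured TCP pose, the force and the opening at its end, in the units of the state.
- ctrl.observe(): the state, without advancing time (a new reading comes with each control period).
- ctrl.grab_frame(name): name is "scene" or "top" or "wrist"; returns a dict with "frame" (420x560x3 uint8, red, green, blue), "z_map" (420x560 float32, m along the optical axis (not along the pixel's ray), 0 where there is no reading), "K" (3x3 intrinsics, pixels), "T" (4x4, takes a point from camera to world coordinates). Camera axes: x right, y up, looking along -z (the intrinsics and any distortion apply to the point x, -y, -z); pixel columns grow to the right and rows downward; lengths in m; the calibration is good to about 2 mm. A picture is of the moment at which its call begins.
- ctrl.job_done(): hands the job in, once; it reports no verdict.
The state is a dict: "t": time; "qpos": joint angles; "qd": joint speeds; "tau": joint torques, N m; "ee_pos": TCP position; "tcp_rot": TCP orientation; "ft_force": force on the tool from outside, world axes, zero at the start; "moment": the same for the moment, N m; "width": finger opening in m.
Only numpy, scipy, OpenCV 4.12 (cv2) and the standard library are available. Lean on these libraries where they do the work, as an engineer would, in place of code of your own. Each camera call takes 0.05 s, during which the arm holds its last target.

TASK

On the white measuring instrument, turn the steel lock collar round the lens barrel by its upright pin until the pin lines up with the locked mark on the deck, and leave it there. Only then slide the sprung shutter on the same instrument away from its closed end to half of its travel, where the middle of its tab is level with the two little half-way pegs on the rails, and finish while holding it there: the shutter springs shut if let go. Leave the loose things around and on the instrument where they are.

Things in the scene. Friction and masses are not known exactly. Their poses are not given: they have to be found in the camera images.
- housing: White fixed instrument box, 180 (x) x 300 (y) x 60 mm high, does not move when pushed. Origin: centre of its underside on the table; its x axis points from its front towards its rear (away from the robot at yaw 0), y to its left, z up. On its flat deck (60 mm high) the black lens barrel (54 mm across, top 112 mm above the table) with the collar stands 75 mm left (+y) of centre and the shutter lies 75 mm right (-y) of centre.
- collar (a joint): Angle of the knurled steel lock collar (72 mm across, 22 mm high) round the upright lens barrel, in rad: 0 when its arm points to the housing's +y, growing anticlockwise seen from above. At 1.571 (arm to the housing's -x) the pin is in line with the locked mark. It goes on to a stop at 1.95, past the mark. It stays where it is left and resists turning with about 0.12 N m (2 N at the pin).
- collar_axis (a point): Point on the collar's vertical turning axis, 106 mm above the table.
- collar_pin (a point): Upright round dark steel pin, 14 mm across, at the end of the collar's arm, 65 mm from the axis; it stands from 82 mm to 126 mm above the table. This point is on the pin's centre line, 106 mm above the table.
- lock_mark (a point): Locked mark: small dark steel rib on the deck, 13 x 6 mm and 4 mm high, on the housing's front (-x) side of the collar, 81 mm from the collar's axis, pointing at it. Point: centre of its top.
- shutter (a joint): Travel of the sprung shutter in m: 0 shut (towards the housing's front), 0.05 fully open (towards the housing's +x); half travel is 0.025. A spring pushes it shut with 2 N when shut, rising evenly to 5 N at half and 8 N fully open.
- shutter_tab (a point): Upright aluminium tab on the dark steel shutter plate, 10 mm thick along the slide (housing x), 30 mm wide (housing y), standing from the plate's top 66 mm above the table to 112 mm. This point is in the tab's middle, 93 mm above the table. The plate runs between two rails (62 mm between their centre lines, 6 mm wide) whose tops are 70 mm above the table.
- half_mark (a point): Where point shutter_tab lies at half travel: horizontally midway between two small dark pegs (6 mm across, 6 mm high) that stand on the two rails.
- filter_ring: Bystander: loose aluminium ring, 32 mm across, 8 mm high, lying on the deck between collar and shutter, towards the rear. Origin: centre of its underside.
- jar_left: Bystander: black jar, 62 mm across, 105 mm high, left of the instrument. Origin: centre of its underside.
- jar_right: Bystander: black jar, 62 mm across, 105 mm high, right of the instrument. Origin: centre of its underside.
- beaker_a: Bystander: empty glass beaker, 64 mm across, 85 mm high, behind the instrument. Origin: centre of its underside.
- beaker_b: Bystander: another such beaker behind the instrument. Origin: centre of its underside.
- driver: Bystander: black-handled screwdriver, 160 mm long, lying in front of the instrument. Origin: under its middle.
- dish: Bystander: white dish, 60 mm across, 14 mm high, at the right front of the instrument. Origin: centre of its underside.

How it is judged:
By the outcome, as a careful person would: the job done as asked, in the order asked, and still so for the second after the job is handed in, while the arm keeps its last pose, push and grip.
It also fails if it takes over 40 s, if anything falls off the work surface, if the arm or the gripper's body presses on something with over 40 N, if the wrist force passes 120 N, or if a joint passes its speed limit or range.

## Working session

There is one attempt and no reset: what is moved stays moved. The work goes in short steps, Python scripts to look and compute and a tool call to move; the robot and the scene stay as the last step left them, time stands still between calls to the robot, and variables do not carry over. Pictures are saved under pics/ and viewed, and the job is handed in when it is done.

Besides the shell and the picture viewer there is one more tool, called after "Request:" as a command line: name --argument value ..., lists and objects as JSON in quotes. drive_tool: Moves the arm, as the interface text tells. Scaled input: -1 to 1 covers 0.025 m each way for a shift and 6 degrees each way for a turn. Its arguments: {"type":"object","properties":{"motion":{"type":"array"},"grip_force":{"type":"number"}},"required":["motion"]}

```bash
mkdir -p pics; ls; cat > h.py <<'E'
import numpy as np,cv2
from bench import ctrl
def grab(n,f):
    d=ctrl.grab_frame(n); cv2.imwrite('pics/'+f+'.png',cv2.cvtColor(d['frame'],cv2.COLOR_RGB2BGR)); np.savez('pics/'+f+'.npz',**d); return d
def w(d,u,v,z=None):
    K,T=d['K'],d['T']; 
    r=np.linalg.inv(K)@np.array([u,v,1.]); r=np.array([r[0],-r[1],-1.])
    if z is None: return T[:3,:3]@(r*d['z_map'][int(v),int(u)])+T[:3,3]
    R=T[:3,:3]@r; return T[:3,3]+R*(z-T[2,3])/R[2]
E
python3 - <<'E'
from h import *
np.set_printoptions(precision=4,suppress=True)
print(ctrl.observe())
for n in ('top','scene','wrist'):
    d=grab(n,n+'0');print(n,d['K'],d['T'],[k for k in d])
print(ctrl.observe()['t'])
E
```

```text
pics
{'t': 0.0, 'qpos': array([-83.6055,  12.4785,  92.5295,  -0.0009,  75.1312,  -6.4295]), 'qd': array([ 0.1549,  0.117 , -0.0682, -0.0202, -0.0656,  0.1851]), 'tau': array([ -0.0026, -39.6848, -30.3855,  -0.0003,   0.0097,  -0.    ]), 'ee_pos': array([ 0.1386, -0.6086,  0.2489]), 'tcp_rot': array([[ 0.9751,  0.222 , -0.0003],
       [ 0.222 , -0.9751,  0.0024],
       [ 0.0003, -0.0024, -1.    ]]), 'ft_force': array([-0.3469,  0.2321,  0.5226]), 'moment': array([ 0.0475, -0.0479, -0.0172]), 'width': 0.08546708032937163}
top [[401.3314   0.     281.8571]
 [  0.     401.3314 212.2308]
 [  0.       0.       1.    ]] [[-0.0197  0.9953 -0.0948  0.5345]
 [-0.9997 -0.0207 -0.0097  0.0471]
 [-0.0116  0.0945  0.9955  0.9315]
 [ 0.      0.      0.      1.    ]] ['frame', 'z_map', 'K', 'T']
scene [[441.6501   0.     273.3221]
 [  0.     441.6501 215.333 ]
 [  0.       0.       1.    ]] [[ 0.4982 -0.6931  0.521   1.0645]
 [ 0.8671  0.4009 -0.2959 -0.2171]
 [-0.0038  0.5991  0.8006  0.8318]
 [ 0.      0.      0.      1.    ]] ['frame', 'z_map', 'K', 'T']
wrist [[340.6678   0.     283.6267]
 [  0.     340.6678 212.3406]
 [  0.       0.       1.    ]] [[ 0.2209  0.9409  0.2568  0.2039]
 [-0.9753  0.214   0.0551 -0.5947]
 [-0.0031 -0.2626  0.9649  0.3723]
 [ 0.      0.      0.      1.    ]] ['frame', 'z_map', 'K', 'T']
0.15
```

View pics/top0.png

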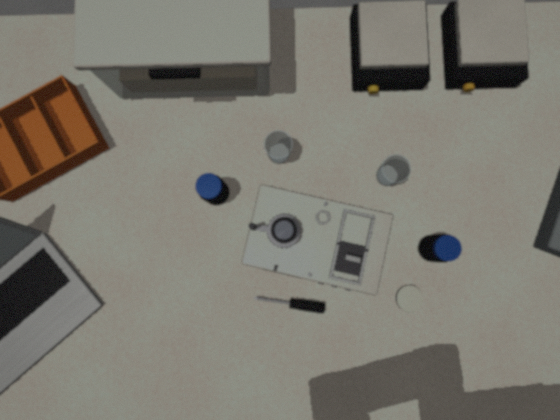

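View pics/scene0.png

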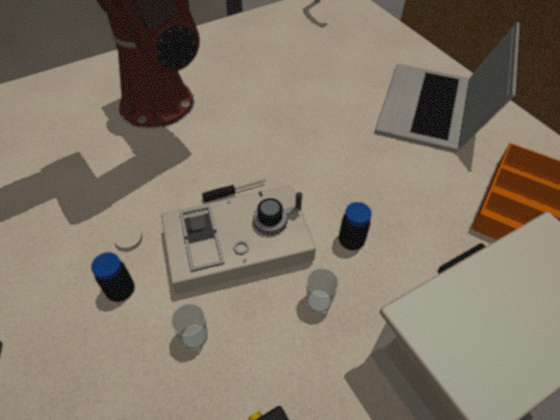

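The top view shows the instrument at about (318,240), with the pin at (252,227), the barrel at (285,230), the lock mark near (276,268) and the tab at (353,259). I'll zoom in on it.

```bash
python3 - <<'E'
import cv2
a=cv2.imread('pics/top0.png')[170:310,230:410]; cv2.imwrite('pics/top0z.png',cv2.resize(a,None,fx=4.2,fy=4.2,interpolation=cv2.INTER_CUBIC))
a=cv2.imread('pics/scene0.png')[170:300,150:330]; cv2.imwrite('pics/scene0z.png',cv2.resize(a,None,fx=4.2,fy=4.2,interpolation=cv2.INTER_CUBIC))
E
```

```text
(no output)
```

View pics/top0z.png

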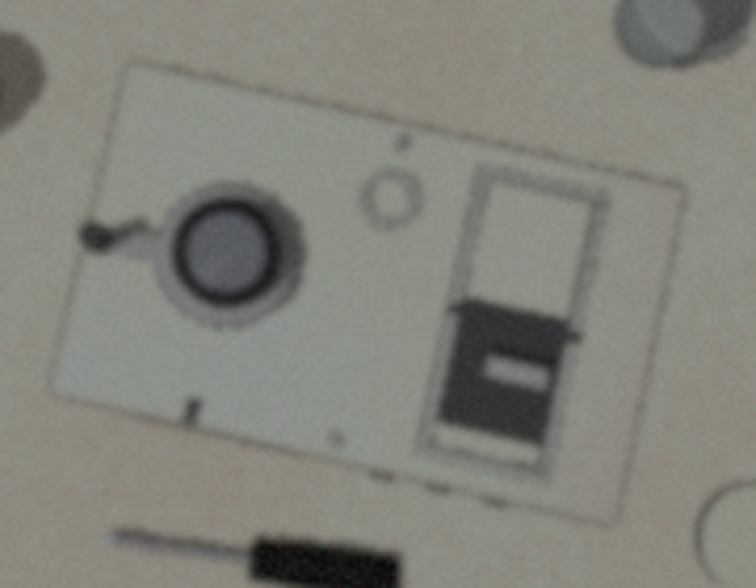

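View pics/scene0z.png

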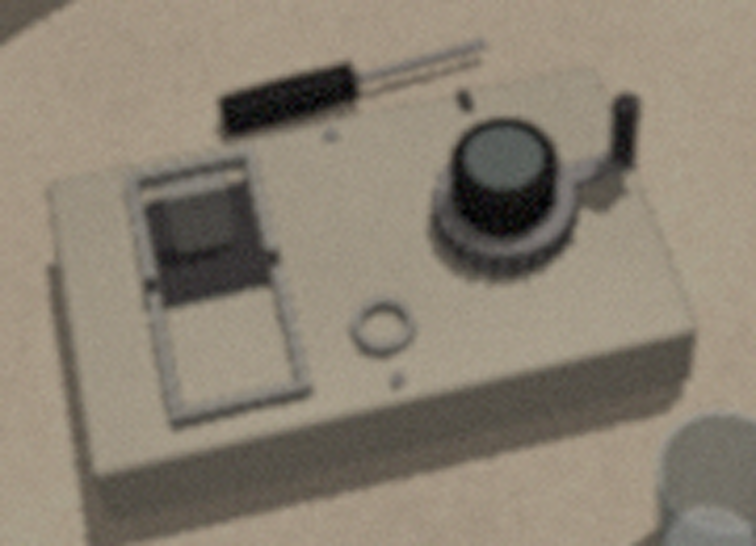

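Zoomed top view (zoom pixels): the deck corners are at (130,64), (686,185), (615,524) and (52,392). The pin top is at (97,237), barrel top (228,251), lock mark (193,410), pegs (457,308) and (573,337), tab top (517,370).

```bash
cat >> h.py <<'E'
E
python3 - <<'E'
from h import *
np.set_printoptions(precision=4,suppress=True)
d=dict(np.load('pics/top0.npz'))
P=lambda u,v,z: w(d,(u+.5)/4.2-.5+230,(v+.5)/4.2-.5+170,z)
c=np.array([P(*q,.06) for q in [(130,64),(686,185),(615,524),(52,392)]])
print(c, [np.linalg.norm(c[i]-c[i-1]) for i in range(4)])
# rigid fit
m=np.array([[.09,.15],[.09,-.15],[-.09,-.15],[-.09,.15]])
ctr=c[:,:2].mean(0); H=m.T@(c[:,:2]-ctr); th=np.arctan2(H[0,1]-H[1,0],H[0,0]+H[1,1])
R=np.array([[np.cos(th),-np.sin(th)],[np.sin(th),np.cos(th)]])
print('housing',ctr,np.degrees(th),'res',m@R.T+ctr-c[:,:2])
for n,q in dict(pin=(97,237,.126),axis=(228,251,.112),lock=(193,410,.064),peg1=(457,308,.076),peg2=(573,337,.076),tab=(517,370,.112),ring=(391,199,.068)).items():
    p=P(*q); print(n,p,'local',R.T@(p[:2]-ctr))
for n,l in dict(axis=(0,.075),half=(0,-.075),lock=(-.081,.075),lockpin=(-.065,.075)).items(): print(n,R@np.array(l)+ctr)
d2=dict(np.load('pics/scene0.npz'))
S=lambda u,v,z: w(d2,(u+.5)/4.2-.5+150,(v+.5)/4.2-.5+170,z)
for n,q in dict(axis=(506,158,.112),pin=(626,100,.126),lock=(464,99,.064),peg1=(270,257,.076),peg2=(151,284,.076),tab=(198,185,.112),cor=(97,473,.06),cor2=(693,330,.06)).items():
    p=S(*q); print('S',n,p,'local',R.T@(p[:2]-ctr))
E
```

```text
[[ 0.6789  0.1012  0.06  ]
 [ 0.6093 -0.1858  0.06  ]
 [ 0.4372 -0.1419  0.06  ]
 [ 0.5094  0.1438  0.06  ]] [np.float64(0.17478992514544947), np.float64(0.2952691122553258), np.float64(0.17760544361555364), np.float64(0.2946507202074954)]
housing [ 0.5587 -0.0207] -13.976253401208519 res [[ 0.0034  0.002 ]
 [ 0.0005 -0.0022]
 [-0.0021 -0.0026]
 [-0.0018  0.0028]]
pin [0.5845 0.1141 0.126 ] local [-0.0075  0.1371]
axis [0.5773 0.0516 0.112 ] local [0.0006 0.0746]
lock [0.499  0.0714 0.064 ] local [-0.0802  0.0749]
peg1 [ 0.548  -0.0633  0.076 ] local [-0.0001 -0.044 ]
peg2 [ 0.5323 -0.1212  0.076 ] local [-0.0014 -0.1039]
tab [ 0.517  -0.0866  0.112 ] local [-0.0245 -0.074 ]
ring [ 0.6046 -0.0323  0.068 ] local [ 0.0473 -0.0003]
axis [0.5768 0.0521]
half [ 0.5406 -0.0935]
lock [0.4982 0.0717]
lockpin [0.5137 0.0678]
S axis [0.5747 0.0535 0.112 ] local [-0.0024  0.0758]
S pin [0.5824 0.1174 0.126 ] local [-0.0104  0.1397]
S lock [0.4958 0.0719 0.064 ] local [-0.0834  0.0746]
S peg1 [ 0.5456 -0.0651  0.076 ] local [-0.002  -0.0463]
S peg2 [ 0.531  -0.1226  0.076 ] local [-0.0023 -0.1056]
S tab [ 0.5141 -0.0844  0.112 ] local [-0.0279 -0.0726]
S cor [ 0.6056 -0.1845  0.06  ] local [ 0.0851 -0.1477]
S cor2 [0.6785 0.0997 0.06  ] local [0.0872 0.1458]
```

Request:
drive_tool --motion '[[[0.8,-0.8,0],0,-1],[[0.8,-0.8,0],0,-1],[[0.8,-0.8,0],0,-1],[[0.8,-0.8,0],0,-1],[[0.8,-0.8,0],0,-1]]' --grip_force 20

```text
t: 0.57
ee_pos: [0.2144, -0.4883, 0.2498]
tcp_rot: [[0.975, 0.221, -0.0], [0.221, -0.975, 0.001], [0.0, -0.001, -1.0]]
ft_force: [0.5, 0.7, -0.6]
width: 0.0856
```

Request:
drive_tool --motion '[[[0.8,-0.8,0],0,-1],[[0.8,-0.8,0],0,-1],[[0.8,-0.8,0],0,-1],[[0.8,-0.8,0],0,-1],[[0.8,-0.8,0],0,-1]]'

```text
t: 0.98
ee_pos: [0.2897, -0.3685, 0.25]
tcp_rot: [[0.975, 0.222, -0.0], [0.222, -0.975, 0.0], [-0.0, -0.0, -1.0]]
ft_force: [0.9, -0.2, 0.3]
width: 0.0854
```

Request:
drive_tool --motion '[[[0.8,-0.8,0],0,-1],[[0.8,-0.8,0],0,-1],[[0.8,-0.8,0],0,-1],[[0.8,-0.8,0],0,-1],[[0.8,-0.8,0],0,-1]]'

```text
t: 1.4
ee_pos: [0.365, -0.2489, 0.2501]
tcp_rot: [[0.975, 0.222, -0.0], [0.222, -0.975, 0.0], [-0.0, -0.0, -1.0]]
ft_force: [-0.3, -0.2, 0.6]
width: 0.0853
```

Request:
drive_tool --motion '[[[0.8,-0.8,0],0,-1],[[0.8,-0.8,0],0,-1],[[0.8,-0.8,0],0,-1],[[0.8,-0.8,0],0,-1],[[0.8,-0.8,0],0,-1]]'

```text
t: 1.82
ee_pos: [0.4403, -0.1292, 0.2501]
tcp_rot: [[0.975, 0.222, -0.0], [0.222, -0.975, 0.0], [-0.0, -0.0, -1.0]]
ft_force: [0.6, -1.1, -0.9]
width: 0.0855
```

Request:
drive_tool --motion '[[[0.8,-0.8,0],0,-1],[[0.8,-0.8,0],0,-1],[[0.8,-0.8,0],0,-1],[[0.8,-0.8,0],0,-1],[[0.8,-0.8,0],0,-1]]'

```text
t: 2.23
ee_pos: [0.5156, -0.0095, 0.25]
tcp_rot: [[0.975, 0.222, -0.001], [0.222, -0.975, -0.0], [-0.001, -0.0, -1.0]]
ft_force: [0.5, 0.1, 0.3]
width: 0.0854
```

Request:
drive_tool --motion '[[[0.75,-0.85,0],0,-1],[[0.75,-0.85,0],0,-1],[[0.75,-0.85,0],0,-1],[[0.75,-0.85,0],0,-1],[[0.75,-0.85,0],0,-1]]'

```text
t: 2.65
ee_pos: [0.5833, 0.1148, 0.2498]
tcp_rot: [[0.975, 0.222, -0.001], [0.222, -0.975, -0.0], [-0.001, -0.0, -1.0]]
ft_force: [0.6, -0.2, -0.4]
width: 0.0855
```

Request:
drive_tool --motion '[[[0,0,0],-1,-1],[[0,0,0],-1,-1],[[0,0,0],-1,-1],[[0,0,0],-1,-1],[[0,0,0],-1,-1]]'

```text
t: 3.07
ee_pos: [0.5828, 0.1137, 0.2497]
tcp_rot: [[0.73, 0.684, -0.001], [0.684, -0.73, -0.0], [-0.001, -0.001, -1.0]]
ft_force: [0.1, -0.2, -0.6]
width: 0.0853
```

Request:
drive_tool --motion '[[[0,0,0],-1,-1],[[0,0,0],-1,-1],[[0,0,0],-1,-1],[[0,0,0],-1,-1],[[0,0,0],-1,-1]]'

```text
t: 3.48
ee_pos: [0.5828, 0.1135, 0.2498]
tcp_rot: [[0.29, 0.957, -0.001], [0.957, -0.29, -0.0], [-0.0, -0.001, -1.0]]
ft_force: [0.7, 0.6, 0.0]
width: 0.0853
```

Request:
drive_tool --motion '[[[0,0,0],-0.9,-1],[[0,0,0],-0.9,-1],[[0,0,0],0,-1],[[0,0,0],0,-1],[[0,0,0],0,-1]]'

```text
t: 3.9
ee_pos: [0.583, 0.1135, 0.25]
tcp_rot: [[0.113, 0.994, -0.0], [0.994, -0.113, -0.0], [-0.0, -0.0, -1.0]]
ft_force: [0.9, 1.2, 0.8]
width: 0.0854
```

```bash
python3 - <<'E'
from h import *
grab('wrist','wrist1'); print(ctrl.observe()['qpos'])
E
```

```text
[ 4.24332836e+00  8.71095236e+00  9.67713087e+01 -2.26768970e-04
  7.45388751e+01  1.07129858e+01]
```

View pics/wrist1.png

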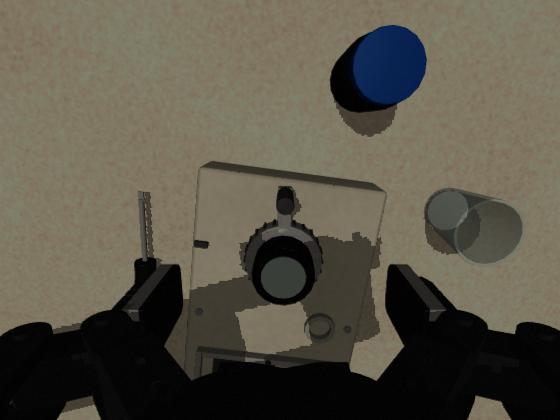

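The wrist view shows the pin straight ahead at about (285,192) at its top, the barrel top at (283,280), the lock mark at (201,244), and the fingers clear on both sides.

```bash
python3 - <<'E'
from h import *
np.set_printoptions(precision=4,suppress=True)
d=dict(np.load('pics/wrist1.npz'))
for n,q in dict(pintop=(286,192,.126),pinb=(285,207,.084),axis=(283,280,.112),lock=(201,244,.064)).items(): print(n,w(d,*q), w(d,*q[:2]))
a=d['frame'][150:330,180:400,::-1]; cv2.imwrite('pics/w1z.png',cv2.resize(a,None,fx=3.3,fy=3.3,interpolation=cv2.INTER_CUBIC))
E
```

```text
pintop [0.5866 0.1277 0.126 ] [0.5863 0.1233 0.105 ]
pinb [0.5835 0.1057 0.084 ] [0.5846 0.1163 0.1258]
axis [0.5754 0.0502 0.112 ] [0.5755 0.0505 0.1127]
lock [0.4983 0.0733 0.064 ] [0.4979 0.0728 0.0627]
```

View pics/w1z.png

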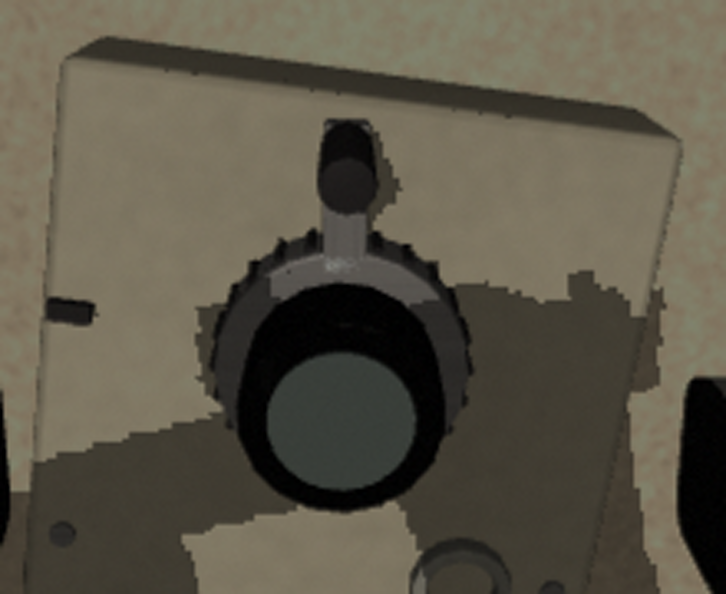

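Request:
drive_tool --motion '[[[0.08,0.03,0.8],0,-1],[[0,0,0.8],0,-1],[[0,0,0.8],0,-1],[[0,0,0.8],0,-1],[[0,0,0.8],0,-1]]'

```text
t: 4.37
ee_pos: [0.5841, 0.1154, 0.1495]
tcp_rot: [[0.112, 0.994, 0.0], [0.994, -0.112, 0.0], [0.0, 0.0, -1.0]]
ft_force: [0.5, 0.2, -0.1]
width: 0.0854
```

Request:
drive_tool --motion '[[[0,0,0.8],0,-1],[[0,0,0.8],0,-1],[[0,0,0],0,0],[[0,0,0],0,0.2],[[0,0,0],0,0.4]]'

```text
t: 4.78
ee_pos: [0.5849, 0.1154, 0.1114]
tcp_rot: [[0.112, 0.994, 0.002], [0.994, -0.112, 0.0], [0.0, 0.002, -1.0]]
ft_force: [-0.1, 0.5, 0.7]
width: 0.0515
```

```bash
python3 - <<'E'
from h import *
d=grab('wrist','wrist2'); print(ctrl.observe())
E
```

```text
{'t': 4.8333, 'qpos': array([4.42280809e+00, 1.76638073e+01, 1.02066181e+02, 8.82876309e-04,
       6.00968969e+01, 1.08190629e+01]), 'qd': array([-0.07533873, -0.53919996, -0.38979033, -0.04985319, -0.1497353 ,
       -0.27494735]), 'tau': array([ 1.18889534e-02, -3.85594440e+01, -2.56438887e+01, -7.91687808e-05,
        3.53310036e-02,  2.61113441e-03]), 'ee_pos': array([0.585451  , 0.11549534, 0.11208429]), 'tcp_rot': array([[ 1.11410714e-01,  9.93769885e-01,  3.01138362e-03],
       [ 9.93774278e-01, -1.11411952e-01,  2.46316813e-04],
       [ 5.80286360e-04,  2.96519325e-03, -9.99995435e-01]]), 'ft_force': array([-0.16629258,  0.35891237, -0.02966022]), 'moment': array([0.02681341, 0.01862039, 0.01569637]), 'width': 0.04392820322265516}
```

View pics/wrist2.png

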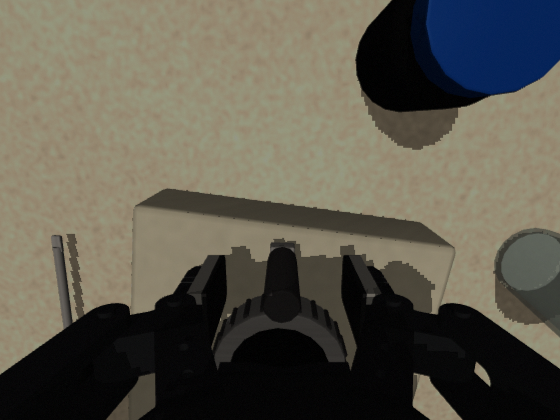

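The pin at (283,285) sits midway between the pads. I'll close on it.

Request:
drive_tool --motion '[[[0,0,0.08],0,1],[[0,0,0],0,1],[[0,0,0],0,1],[[0,0,0],0,1],[[0,0,0],0,1]]' --grip_force 20

```text
t: 5.25
ee_pos: [0.5849, 0.1155, 0.1096]
tcp_rot: [[0.111, 0.994, 0.002], [0.994, -0.111, 0.0], [0.0, 0.002, -1.0]]
ft_force: [-0.8, -0.2, 4.4]
width: 0.0134
```

Request:
drive_tool --motion '[[[0,0,0],0,1],[[0,0,0],0,1],[[0,0,0],0,1],[[0,0,0],0,1],[[0,0,0],0,1]]'

```text
t: 5.67
ee_pos: [0.5849, 0.1155, 0.1095]
tcp_rot: [[0.111, 0.994, 0.002], [0.994, -0.111, 0.0], [0.0, 0.002, -1.0]]
ft_force: [-1.3, -0.3, 6.1]
width: 0.0135
```

Request:
drive_tool --motion '[[[-0.014,-0.27,0],-1,1],[[-0.014,-0.27,0],-1,1],[[-0.014,-0.27,0],-1,1],[[-0.014,-0.27,0],-1,1],[[-0.014,-0.27,0],-1,1]]'

```text
t: 6.08
ee_pos: [0.5521, 0.1117, 0.1096]
tcp_rot: [[-0.405, 0.914, 0.003], [0.914, 0.405, 0.003], [0.001, 0.004, -1.0]]
ft_force: [1.1, 3.6, 4.3]
width: 0.0134
```

```bash
python3 - <<'E'
from h import *
s=ctrl.observe();p=s['ee_pos'];v=p[:2]-[.5755,.052];print(np.hypot(*v),np.degrees(np.arctan2(v[1],v[0])),s['ft_force'],s['moment'],np.degrees(np.arctan2(s['tcp_rot'][1,0],s['tcp_rot'][0,0])))
E
```

```text
0.064148056147656 111.42978494994367 [1.06129067 3.57467966 4.29931303] [ 0.50136073  0.02199846 -0.00564935] 113.88701870261802
```

Tracking well (radius kept, low forces). Next 5 rows.

Request:
drive_tool --motion '[[[-0.014,-0.27,0],-1,1],[[-0.014,-0.27,0],-1,1],[[-0.014,-0.27,0],-1,1],[[-0.014,-0.27,0],-1,1],[[-0.014,-0.27,0],-1,1]]'

```text
t: 6.5
ee_pos: [0.5251, 0.0914, 0.1095]
tcp_rot: [[-0.808, 0.589, 0.001], [0.589, 0.808, 0.004], [0.001, 0.004, -1.0]]
ft_force: [-3.2, 6.0, 6.6]
width: 0.0133
```

Request:
drive_tool --motion '[[[-0.014,-0.27,0],-1,1],[[-0.014,-0.27,0],-1,1],[[-0.014,-0.27,0],-1,1],[[0,0,0],0,1],[[0,0,0],0,1]]'

```text
t: 6.92
ee_pos: [0.5152, 0.0723, 0.1095]
tcp_rot: [[-0.949, 0.315, -0.001], [0.315, 0.949, 0.001], [0.001, 0.001, -1.0]]
ft_force: [-5.2, 3.6, 9.2]
width: 0.0134
```

```bash
python3 - <<'E'
from h import *
s=ctrl.observe();p=s['ee_pos'];v=p[:2]-[.5755,.052];print(np.hypot(*v),np.degrees(np.arctan2(v[1],v[0])),s['ft_force'],s['moment'],np.degrees(np.arctan2(s['tcp_rot'][1,0],s['tcp_rot'][0,0])))
for n in('top','scene','wrist'):
    grab(n,n+'3')
a=cv2.imread('pics/top3.png')[170:310,230:410]; cv2.imwrite('pics/top3z.png',cv2.resize(a,None,fx=4.2,fy=4.2,interpolation=cv2.INTER_CUBIC))
a=cv2.imread('pics/scene3.png')[170:300,150:330]; cv2.imwrite('pics/scene3z.png',cv2.resize(a,None,fx=4.2,fy=4.2,interpolation=cv2.INTER_CUBIC))
E
```

```text
0.06362082313878402 161.41459823922673 [-5.16015228  3.63197146  9.2441077 ] [0.38465907 0.68537318 0.15799829] 161.652362241482
```

View pics/scene3z.png

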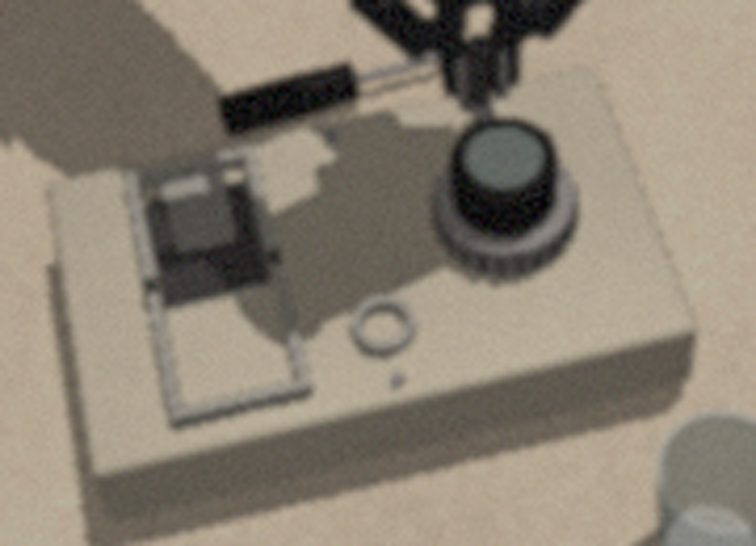

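View pics/wrist3.png

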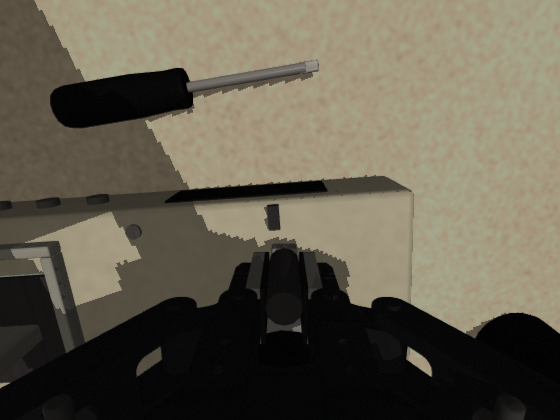

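The wrist view shows the mark at (273,217) still slightly left of the pin (foot at (285,250)). I'll measure it from this picture.

```bash
python3 - <<'E'
from h import *
np.set_printoptions(precision=4,suppress=True)
d=dict(np.load('pics/wrist3.npz'))
for n,q in dict(lock1=(273,207,.064),lockc=(273,217,.064),lock2=(274,227,.064),pintop=(284,308,.126),pinfoot=(284.5,250,.083)).items(): print(n,w(d,*q), w(d,*q[:2]))
a=d['frame'][190:340,220:350,::-1]; cv2.imwrite('pics/w3z.png',cv2.resize(a,None,fx=4,fy=4,interpolation=cv2.INTER_CUBIC))
E
```

```text
lock1 [0.4916 0.0742 0.064 ] [0.4916 0.0743 0.0642]
lockc [0.4966 0.0725 0.064 ] [0.497  0.0724 0.0628]
lock2 [0.5019 0.0713 0.064 ] [0.5019 0.0713 0.064 ]
pintop [0.5131 0.0728 0.126 ] [0.5134 0.0727 0.1255]
pinfoot [0.5086 0.0747 0.083 ] [0.5078 0.075  0.0852]
```

View pics/w3z.png

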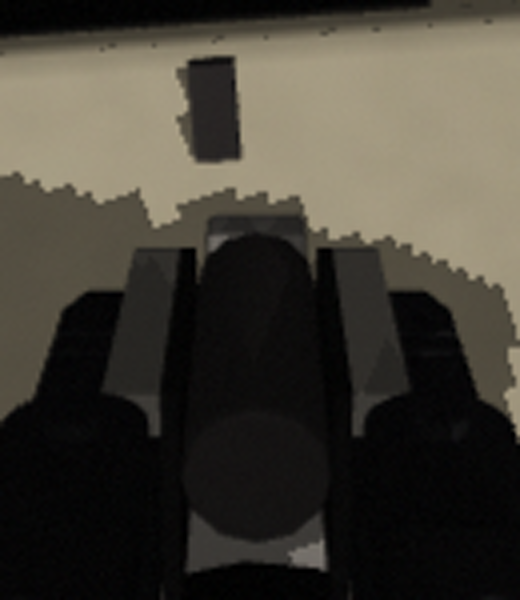

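View pics/top3z.png

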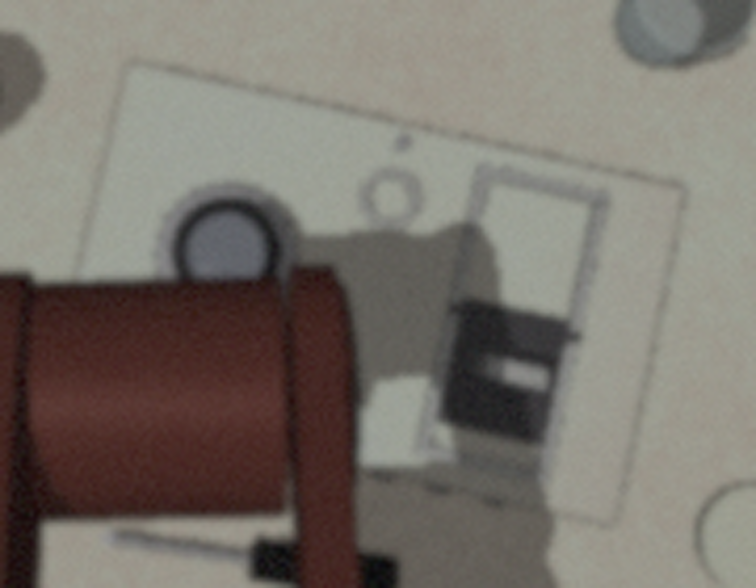

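Request:
drive_tool --motion '[[[-0.005,-0.09,0],-0.35,1],[[-0.005,-0.09,0],-0.35,1],[[0,0,0],0,1],[[0,0,0],0,1],[[0,0,0],0,1]]'

```text
t: 7.48
ee_pos: [0.514, 0.0682, 0.1095]
tcp_rot: [[-0.97, 0.245, -0.002], [0.245, 0.97, 0.002], [0.002, 0.001, -1.0]]
ft_force: [-4.6, 3.1, 9.4]
width: 0.0134
```

```bash
python3 - <<'E'
from h import *
s=ctrl.observe();p=s['ee_pos'];v=p[:2]-[.5755,.052];print(p,np.hypot(*v),np.degrees(np.arctan2(v[1],v[0])),s['ft_force'],s['moment'],np.degrees(np.arctan2(s['tcp_rot'][1,0],s['tcp_rot'][0,0])))
d=grab('wrist','wrist4')
a=d['frame'][190:340,220:350,::-1]; cv2.imwrite('pics/w4z.png',cv2.resize(a,None,fx=4,fy=4,interpolation=cv2.INTER_CUBIC))
E
```

```text
[0.51401976 0.06824854 0.10947716] 0.06359115293279617 165.19585760664484 [-4.56873148  3.08954187  9.42097502] [0.42894131 0.66786579 0.18757459] 165.8429447028775
```

View pics/w4z.png

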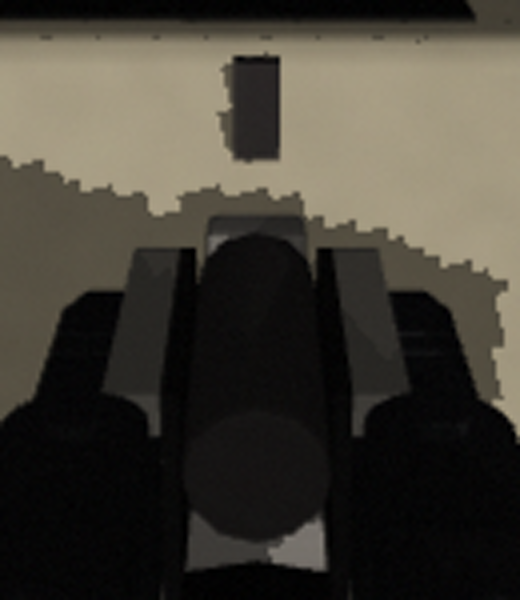

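The pin and mark share the same centre column (zoom about 256), and the housing edge is square to the view. So the collar is aligned. I'll release and rise.

Request:
drive_tool --motion '[[[0,0,0],0,0.6],[[0,0,0],0,0.4],[[0,0,0],0,0.2],[[0,0,0],0,0.2],[[0,0,0],0,0.2]]'

```text
t: 7.95
ee_pos: [0.5142, 0.0671, 0.1079]
tcp_rot: [[-0.969, 0.245, -0.001], [0.245, 0.969, -0.0], [0.001, -0.0, -1.0]]
ft_force: [-0.5, -0.4, 0.0]
width: 0.0343
```

```bash
python3 - <<'E'
from h import *
s=ctrl.observe();print(s['ee_pos'],s['ft_force'],s['width'])
d=grab('wrist','wrist5')
a=d['frame'][190:340,220:350,::-1]; cv2.imwrite('pics/w5z.png',cv2.resize(a,None,fx=4,fy=4,interpolation=cv2.INTER_CUBIC))
E
```

```text
[0.51424496 0.06710789 0.10786416] [-0.54129953 -0.40461738  0.04690338] 0.03431555672113519
```

View pics/w5z.png

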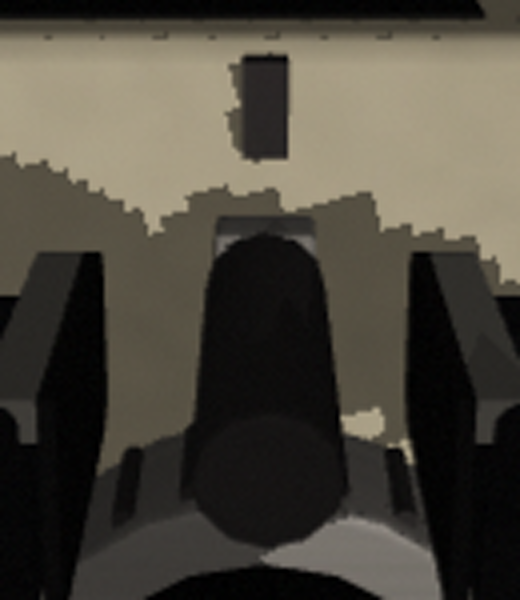

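Still aligned after release (mark column 265, pin foot about 266). I'll rise and go over to the shutter.

Request:
drive_tool --motion '[[[0,0,-0.8],0,0.2],[[0,0,-1],0,0.2],[[0,0,-1],0,0.2],[[0,0,-1],0,0.2],[[0,0,-1],0,0.2]]'

```text
t: 8.42
ee_pos: [0.5143, 0.0671, 0.2292]
tcp_rot: [[-0.97, 0.245, -0.0], [0.245, 0.97, -0.0], [0.0, -0.0, -1.0]]
ft_force: [0.1, -0.7, -0.3]
width: 0.0343
```

Request:
drive_tool --motion '[[[-0.225,-0.85,0],0,0.2],[[-0.225,-0.85,0],0,0.2],[[-0.225,-0.85,0],0,0.2],[[-0.225,-0.85,0],0,0.2],[[-0.225,-0.85,0],0,0.2]]'

```text
t: 8.83
ee_pos: [0.5156, -0.0436, 0.2282]
tcp_rot: [[-0.97, 0.245, 0.0], [0.245, 0.97, -0.0], [-0.0, -0.0, -1.0]]
ft_force: [-0.4, 0.5, -0.3]
width: 0.0339
```

Request:
drive_tool --motion '[[[-0.225,-0.85,0],0,0.2],[[-0.225,-0.85,0],0,0.2],[[0,0,0],1,0.2],[[0,0,0],1,0.2],[[0,0,0],1,0.2]]'

```text
t: 9.25
ee_pos: [0.5161, -0.0873, 0.228]
tcp_rot: [[-0.843, 0.538, -0.0], [0.538, 0.843, 0.0], [0.0, -0.0, -1.0]]
ft_force: [-0.5, 0.5, -0.4]
width: 0.0342
```

Request:
drive_tool --motion '[[[0,0,0],1,0.2],[[0,0,0],1,0.2],[[0,0,0],1,0.2],[[0,0,0],1,0.2],[[0,0,0],1,0.2]]'

```text
t: 9.67
ee_pos: [0.5161, -0.0867, 0.228]
tcp_rot: [[-0.462, 0.887, -0.0], [0.887, 0.462, 0.0], [0.0, -0.0, -1.0]]
ft_force: [0.9, 0.8, 0.5]
width: 0.0343
```

Request:
drive_tool --motion '[[[0,0,0],1,0.2],[[0,0,0],1,0.2],[[0,0,0],1,0.2],[[0,0,0],1,0.2],[[0,0,0],1,0.2]]'

```text
t: 10.08
ee_pos: [0.5161, -0.0867, 0.228]
tcp_rot: [[0.043, 0.999, -0.0], [0.999, -0.043, 0.0], [0.0, -0.0, -1.0]]
ft_force: [-0.3, -0.4, 0.2]
width: 0.0342
```

Request:
drive_tool --motion '[[[0,0,0],1,0.2],[[0,0,0],1,0.2],[[0,0,0],0,0.2],[[0,0,0],0,0.2],[[0,0,0],0,0.2]]'

```text
t: 10.5
ee_pos: [0.5162, -0.0867, 0.2282]
tcp_rot: [[0.243, 0.97, -0.0], [0.97, -0.243, 0.0], [-0.0, -0.0, -1.0]]
ft_force: [0.3, -0.1, 0.3]
width: 0.0342
```

```bash
python3 - <<'E'
from h import *
s=ctrl.observe();print(s['ee_pos'],s['tcp_rot'],s['ft_force'],s['width'])
d=grab('wrist','wrist6')
E
```

```text
[ 0.51619925 -0.08667884  0.22815195] [[ 2.42899127e-01  9.70051533e-01 -1.90528041e-04]
 [ 9.70051552e-01 -2.42899127e-01  2.53156099e-05]
 [-2.17216487e-05 -1.90971162e-04 -9.99999982e-01]] [ 0.27276059 -0.13356693  0.25549339] 0.034158771284217675
```

View pics/wrist6.png

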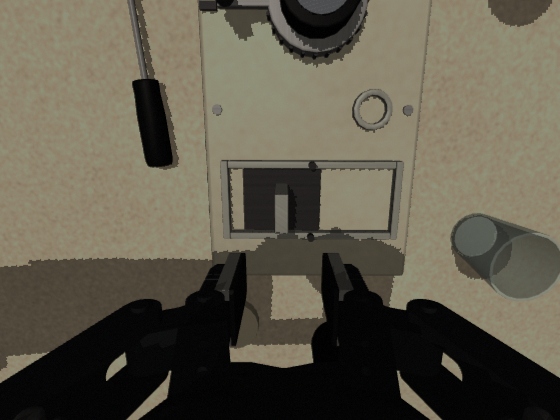

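The wrist view shows the tab top centred at column 282 between the open pads, and the pegs at (313,165) and (311,237). I'll descend and grip.

Request:
drive_tool --motion '[[[0,0,0.9],0,0.2],[[0,0,0.9],0,0.2],[[0,0,0.9],0,0.2],[[0,0,0.9],0,0.2],[[0,0,0.9],0,0.2]]'

```text
t: 10.97
ee_pos: [0.5163, -0.0866, 0.115]
tcp_rot: [[0.243, 0.97, 0.001], [0.97, -0.243, -0.0], [-0.0, 0.001, -1.0]]
ft_force: [0.7, -0.6, -0.0]
width: 0.034
```

Request:
drive_tool --motion '[[[0,0,0.7],0,0.2],[[0,0,0],0,0.2],[[0,0,0],0,1],[[0,0,0],0,1],[[0,0,0],0,1]]' --grip_force 30

```text
t: 11.38
ee_pos: [0.5164, -0.0867, 0.0993]
tcp_rot: [[0.245, 0.97, 0.0], [0.97, -0.245, -0.0], [-0.0, 0.0, -1.0]]
ft_force: [-3.0, 0.6, -0.5]
width: 0.0094
```

Request:
drive_tool --motion '[[[0,0,0],0,1],[[0,0,0],0,1],[[0,0,0],0,1],[[0,0,0],0,1],[[0,0,0],0,1]]'

```text
t: 11.8
ee_pos: [0.5169, -0.0868, 0.0993]
tcp_rot: [[0.245, 0.97, 0.001], [0.97, -0.245, -0.0], [-0.0, 0.001, -1.0]]
ft_force: [-3.1, 1.0, 4.7]
width: 0.0096
```

```bash
python3 - <<'E'
from h import *
s=ctrl.observe();print(s['ee_pos'],s['ft_force'],s['width'])
d=grab('wrist','wrist7')
E
```

```text
[ 0.51690518 -0.08681296  0.09929699] [-3.07315015  1.00880833  4.7417819 ] 0.009562635858932071
```

View pics/wrist7.png

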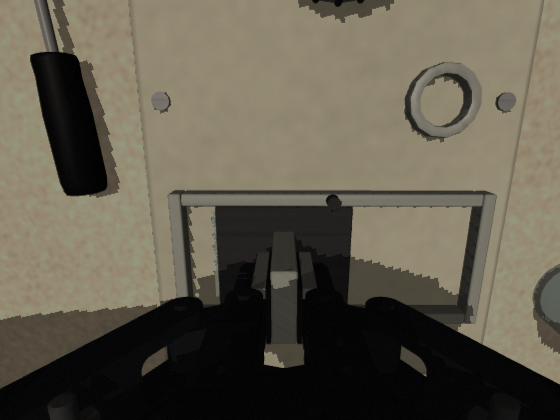

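Request:
drive_tool --motion '[[[0,0.2,0],0,1],[[0,0.25,0],0,1],[[0,0.25,0],0,1],[[0,0.22,0],0,1],[[0,0,0],0,1]]'

```text
t: 12.27
ee_pos: [0.5394, -0.0925, 0.0993]
tcp_rot: [[0.245, 0.97, 0.0], [0.97, -0.245, -0.0], [-0.0, 0.0, -1.0]]
ft_force: [-5.2, 0.4, 9.4]
width: 0.0096
```

Request:
drive_tool --motion '[[[0,0,0],0,1],[[0,0,0],0,1],[[0,0,0],0,1],[[0,0,0],0,1],[[0,0,0],0,1]]'

```text
t: 12.68
ee_pos: [0.5387, -0.0924, 0.0993]
tcp_rot: [[0.245, 0.97, -0.0], [0.97, -0.245, -0.0], [-0.0, 0.0, -1.0]]
ft_force: [-5.8, 0.1, 7.4]
width: 0.0096
```

```bash
python3 - <<'E'
from h import *
s=ctrl.observe();print(s['ee_pos'],s['tcp_rot'],s['ft_force'],s['width'])
d=grab('wrist','wrist8'); grab('scene','scene8'); grab('top','top8')
a=d['frame'][180:350,200:380,::-1]; cv2.imwrite('pics/w8z.png',cv2.resize(a,None,fx=4,fy=3.5,interpolation=cv2.INTER_CUBIC))
a=cv2.imread('pics/scene8.png')[170:300,150:330]; cv2.imwrite('pics/scene8z.png',cv2.resize(a,None,fx=4.2,fy=4.2,interpolation=cv2.INTER_CUBIC))
E
```

```text
[ 0.53869903 -0.09237384  0.09929476] [[ 2.44865659e-01  9.69557017e-01 -2.99975828e-05]
 [ 9.69557003e-01 -2.44865660e-01 -1.61899334e-04]
 [-1.64316013e-04  1.05592205e-05 -9.99999986e-01]] [-5.80750405  0.06917114  7.43363427] 0.009558237958922836
```

View pics/w8z.png

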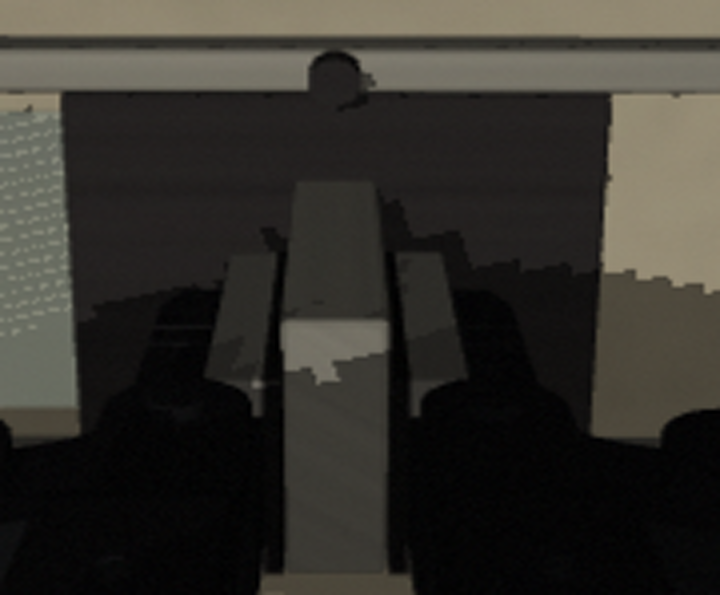

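View pics/scene8z.png

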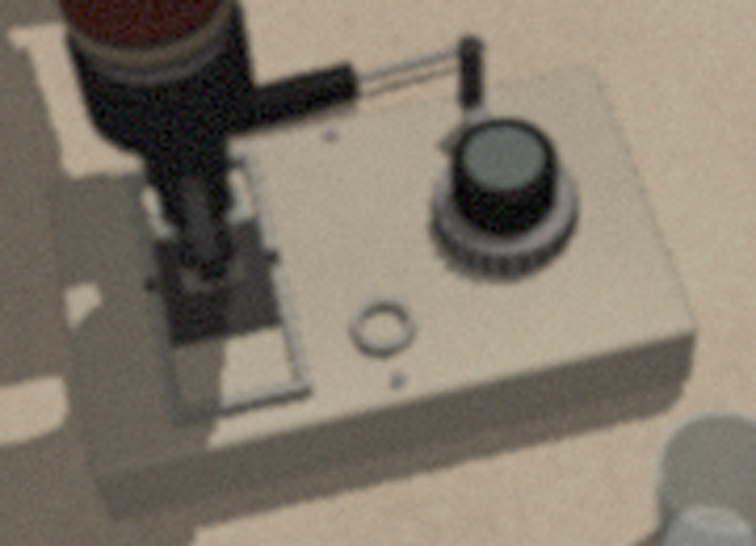

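Tab (top 282–388, foot 293–376, centre ≈335) and peg (308–362, centre 335) are in line in the wrist view. I'll hold briefly to check for creep and check the collar from the top view.

Request:
drive_tool --motion '[[[0,0,0],0,1],[[0,0,0],0,1],[[0,0,0],0,1],[[0,0,0],0,1],[[0,0,0],0,1]]'

```text
t: 13.25
ee_pos: [0.5387, -0.0924, 0.0993]
tcp_rot: [[0.245, 0.97, -0.0], [0.97, -0.245, -0.0], [-0.0, 0.0, -1.0]]
ft_force: [-6.4, -0.0, 6.1]
width: 0.0093
```

Request:
drive_tool --motion '[[[0,0,0],0,1],[[0,0,0],0,1],[[0,0,0],0,1],[[0,0,0],0,1],[[0,0,0],0,1]]'

```text
t: 13.67
ee_pos: [0.5387, -0.0924, 0.0993]
tcp_rot: [[0.245, 0.97, -0.0], [0.97, -0.245, -0.0], [-0.0, 0.0, -1.0]]
ft_force: [-5.0, 0.2, 7.9]
width: 0.0094
```

```bash
python3 - <<'E'
from h import *
d=grab('wrist','wrist9');s=ctrl.observe();print(s['t'],s['ee_pos'],s['ft_force'],s['width'])
a=d['frame'][180:350,200:380,::-1]; a=cv2.resize(a,None,fx=4,fy=3,interpolation=cv2.INTER_CUBIC)
b=cv2.imread('pics/top8.png')[170:310,230:410]; cv2.imwrite('pics/t8z.png',cv2.resize(b,None,fx=4.2,fy=4.2,interpolation=cv2.INTER_CUBIC))
cv2.imwrite('pics/w9z.png',a)
E
```

```text
13.7167 [ 0.53867708 -0.09235815  0.09930389] [-4.27554974  0.8113171   7.05287619] 0.009797132449504939
```

View pics/t8z.png

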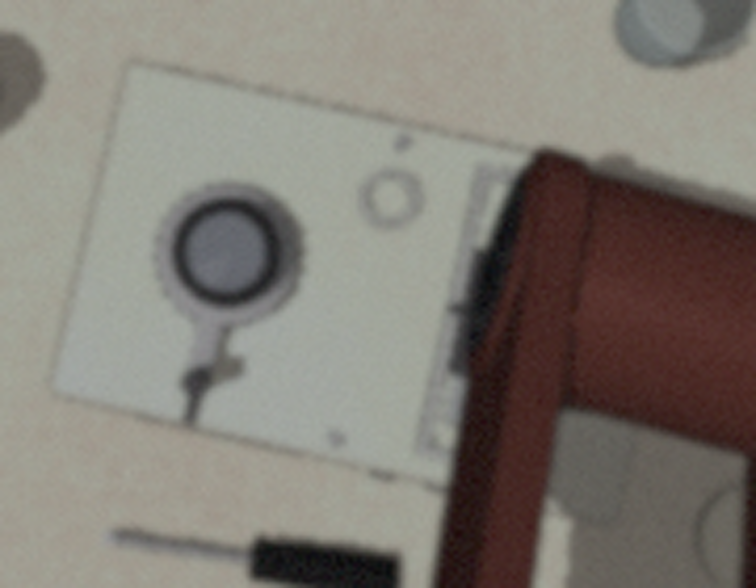

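View pics/w9z.png

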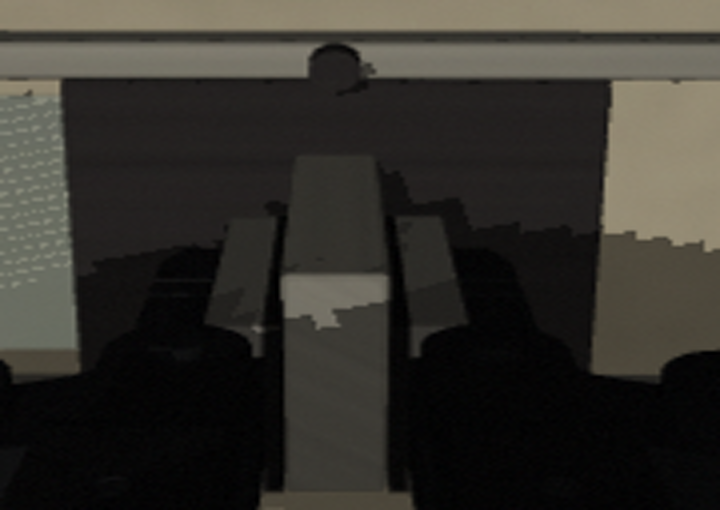

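There's no creep: tab and peg are still centred at column 335. The collar pin is in line with the mark, and the ring and screwdriver haven't moved. I'm handing in.

```bash
python3 -c "
from bench import ctrl
print(ctrl.job_done())"
```

```text
the job is handed in; nothing more can be done
None
```

I turned the lock collar by its pin, gripping it along the arc, to the locked mark and let go. Then I gripped the shutter tab, slid it to half travel, and handed the job in at about 13.7 s while still holding it there (30 N grip).

**Collar:** after release, the wrist view put the pin foot and the mark in line to about 0.2 mm. The last top view still showed the pin in line with the mark.

**Shutter:** the middle of the tab was level with the visible peg to within about 0.2 mm. It did not move over a hold of about 1 s, with 4–6 N of spring load. The gripper hid the second peg, so I inferred that side from the rail lying square in the picture.

**Loose things:** the filter ring and screwdriver were where they started. I did not re-measure the jars, beakers or dish at the end, but nothing touched them. The forces I read stayed under about 11 N.

**Disagreement:** the cameras differed from each other by 2–3 mm in absolute position. I therefore did both final alignments within a single wrist picture.

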